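# Lock the block jig by its L-slot knob

## Robot

A 6-joint arm with a two-finger parallel gripper is mounted at the origin on a cart in front of the work surface, level with it; the furniture and walls round the work are solid. World frame = base frame: x ahead of the robot, y to its left, z up, the work surface at z = 0. Lengths are in m, angles in rad, forces in N, time in s.
With the tool pointing down it reaches from about 0.35 to 0.725 m from the base axis. Payload 6 kg.
Tool frame: the origin (TCP) lies midway between the tips of the shut fingers; the grasp point (between the pads) lies 19 mm behind it (env.grip_depth is the z of the grasp point in the tool frame, in m); z points along the fingers, y is the line along which they close (so a half turn about z gives the same grasp; the last joint's range is limited). The gripper opens to 85 mm and grips with 20 to 120 N. Pads are 22 mm wide; open, the fingers measure 114 mm over their backs; the gripper's body (76 mm by 85 mm) begins 54 mm behind the grasp point. The pads swing forward as they close: fully open they stand 13 mm farther back than shut.
Start: joints at [-0.947, 0.04, 0.085, 0, -1.615, -0.334], TCP at [0.171, -0.575, 0.231] pointing down, gripper open.
Joint ranges: [-2.56, 2.56], [-1.29, 2.01], [-1.08, 1.49], [-3.29, 1.98], [-2.81, -0.18], [-2.99, 2.99]. Speed limits (rad/s): [2.57, 2.57, 3.01, 3.14, 3.14, 3.14].

## Interface

Orientations are given as [roll, pitch, yaw] about the fixed x, y, z axes, in that order (R = Rz(yaw) Ry(pitch) Rx(roll)).
In Python, from rig import env gives the robot as it stands.
- The arm moves only by the tool step_arm, never from a script. Its argument "steps" is a list of rows, each a list of 3 entries, a list of its own where there are three numbers: the gripper command: -1 is shut, 1 is fully open, values between are in proportion, then the shift along the tool's x, y, z in m, then the turn, a rotation vector about the tool's x, y, z in rad. In form: [[grip, [tx, ty, tz], [rx, ry, rz]], ...]. A call has 1 to 8 rows; each row is the pose to reach, as a shift and turn from the pose commanded when the call began, along the tool's axes at that moment; what a row does not reach only later rows make up. A row lasts 1/12 s, in which the tool goes at most 41.7 mm and 7.16 degrees, less where a joint would pass 70% of its speed; a pose out of reach is approached as far as the arm can. A call with a gripper value outside its range is refused whole. The fingers move at their own pace and stop on an object; the grip force is fixed at half the most. Time passes only in rows, so rows that repeat a pose let the fingers close. It gives the time, the measured TCP pose, the force, the opening and the grip force at its end, in the units of the state.
- env.get_state(): the state, without advancing time (a new reading comes with each control period).
- env.capture(name): name is "scene" or "top" or "wrist"; returns a dict with "color" (420x560x3 uint8, blue, green, red), "depth" (420x560 float32, m along the optical axis (not along the pixel's ray), 0 where there is no reading), "vertical_fov" (degrees; the focal length in pixels is half the picture's height over the tangent of half this angle, whatever the lens; pixels are square), "cx", "cy" (the principal point, pixels), "k1" (the pictures are not rectified: a ray, as slopes to the right and down, at radius r is drawn at 1 + k1 r^2 times it, then the intrinsics apply), "xyz" and "orientation" of the camera in the world; the wrist camera has in their place "tool_from_camera" (4x4, takes a point from camera to tool coordinates, whose origin is the TCP and whose axes are the flange's). Camera axes: x right, y up, looking along -z (the intrinsics and any distortion apply to the point x, -y, -z); pixel columns grow to the right and rows downward; lengths in m; the calibration is good to about 2 mm. A picture is of the moment at which its call begins: read the wrist's pose just before it.
- env.close_job(): hands the job in; it is judged then, once.
Trained networks look in a picture, given as the dict that the camera call returned (one of the last four; its "shot" number tells which), for a name from the list of things; names that differ only in an ending like _2 or _b are one class to them, and where a whole thing is asked for, a point or a joint stands for the part that bears it (a point fixed in the world has none). Each returns a list of dicts, best first, with "confidence" (0 to 1); they miss things now and then, are a little off and sometimes report something else, mostly with a low value. They report only what shows in the picture. A call takes as long as a camera call. They do not tell look-alikes from the thing itself.
- env.spot_in(label, picture): "extent" ([left, top, right, bottom] as shares, 0 to 1, of the picture: columns of its width, rows of its height, round what is visible of it).
- env.tip_of(label, picture): "at" ([column, row] as shares, 0 to 1, of the picture: columns of its width, rows of its height: a listed point, or the origin of a listed thing).
The state is a dict: "t": time; "qpos": joint angles; "joint_vel": joint speeds; "joint_torque": joint torques, N m; "tool_pos": TCP position; "ee_rot": TCP orientation; "wrist_force": force on the tool from outside, world axes, zero at the start; "torque": the same for the moment, N m; "width": opening from 0.0 (shut) to 1.0 (fully open); "grip_force": force on a finger pad.
Only numpy, scipy, OpenCV 4.12 (cv2) and the standard library are available. Lean on these libraries where they do the work, as an engineer would, in place of code of your own. Each camera call takes 0.05 s, during which the arm holds its last target. There are 200 camera calls.

## Task

Lock the steel bench block into its jig: with the fingertips, push the black knob along the long leg of the slot until it reaches the corner, so that the tongue slides out over the block, then push it sideways along the short leg to its closed end. Only push the knob, without gripping it or leaning hard on it; leave the block lying in its nest and the tin, the vial and the loupe where they are, and finish with the hand clear of everything.

Things in the scene. Friction and masses are not known exactly. Their poses are not given: they have to be found in the camera images.
- jig: Fixture fixed on the worktop. Dark base plate 212 x 120 x 10 mm (x -109 to +103), on its near half a grey housing (x -105 to +15 mm, y -55 to +55) whose steel cover with an L-shaped slot is 44 mm above the worktop, on its far half the nest for the block, rails 6 mm high. Origin: on the underside, on the worktop; z up, x from housing to nest. Only the knob rises above the cover.
- knob_top (a point): Centre of the top of the black knob, 83 mm above the worktop: an upright cylinder 24 mm in diameter, straight from 49 to 80 mm above the worktop, on a 12 mm steel pin that runs in the slot. It neither lifts nor turns, follows the slot with 2 mm of play a side, takes about 2 to 5 N to push and stays where it is left.
- tongue (a joint): How far the knob and the tongue have been pushed along the long leg (jig +x), m: 0 at the near end, 0.060 at the corner (about 0.058 to 0.062 with the play). The steel tongue moves with the knob, 3 mm above the block; while the knob is in the short leg the tongue cannot slide back.
- knob (a joint): How far the knob has been pushed along the short leg (jig +y), m: 0 in line with the long leg, 0.040 at the closed end (0.042 hard against it). It can only grow once the knob is at the corner.
- corner (a point): Corner of the slot's centre line, on the cover's top face, 44 mm above the worktop; at jig x -25, y -20 mm. The slot is 16 mm wide. From here its long leg runs 60 mm along jig -x, its short leg 40 mm along jig +y (lengths between end places of the pin's centre). Its axes are the jig's.
- lock_end (a point): Closed end of the short leg (place of the pin's centre when locked), on the cover's top face. Its axes are the jig's.
- steel_block: Loose steel bench block 68 x 68 x 19 mm lying in the jig's nest, its top 29 mm above the worktop. Origin: centre of its underside. It is to stay there.
- tin: Loose round aluminium tin, 50 mm in diameter and 25 mm high, beside the jig, a bystander. Origin: centre of its underside.
- vial: Loose small white vial with a red cap, 31 mm in diameter and 56 mm high, upright beside the jig, a bystander. Origin: centre of its underside.
- loupe: Loose folding loupe, 26 x 60 x 15 mm, lying beside the jig, a bystander. Origin: centre of its underside.
Not all that is in view belongs to the job. Leave any purple look-alike of the steel_block alone.

How it is judged:
By the outcome, as a careful person would: the job done as asked, in the order asked, and still so for the second after the job is handed in, with the robot touching nothing.
It also fails if it takes over 40 s, if anything falls off the work surface, if the arm or the gripper's body presses on something with over 40 N, if the wrist force passes 120 N, or if a joint passes its speed limit or range.

## Working session

There is one attempt and no reset: what is moved stays moved. The work goes in short steps, Python scripts to look and compute and a tool call to move; the robot and the scene stay as the last step left them, time stands still between calls to the robot, and variables do not carry over. Pictures are saved under pics/ and viewed, at most 10 in all, crops included, and the job is handed in when it is done.

Besides the shell and the picture viewer there is one more tool, called after "Request:" by a JSON object that holds its "name" and its "arguments". step_arm: Moves the arm, as the interface text tells. Its arguments: {"type":"object","properties":{"steps":{"type":"array"}},"required":["steps"]}

```bash
mkdir -p pics; cat > h.py <<'E'
import numpy as np, cv2
from scipy.spatial.transform import Rotation as R
from rig import env
def cam(p):
    H,W=p["color"].shape[:2]; f=H/2/np.tan(np.radians(p["vertical_fov"])/2)
    if "tool_from_camera" in p:
        s=env.get_state(); T=np.eye(4); T[:3,:3]=rot(s["ee_rot"]); T[:3,3]=s["tool_pos"]; T=T@np.array(p["tool_from_camera"])
        return f,T[:3,:3],T[:3,3]
    return f,rot(p["orientation"]),np.array(p["xyz"])
def rot(o):
    o=np.array(o,float)
    return o if o.shape==(3,3) else R.from_euler("xyz",o).as_matrix()
def ray(p,u,v):
    f,Rm,o=cam(p); d=np.array([(u-p["cx"])/f,(v-p["cy"])/f]); s=d.copy()
    for _ in range(20): s=d/(1+p["k1"]*(s@s))
    return o,Rm@np.array([s[0],-s[1],-1])
def atz(p,u,v,z):
    o,d=ray(p,u,v); return o+d*(z-o[2])/d[2]
def proj(p,X):
    f,Rm,o=cam(p); c=Rm.T@(np.array(X)-o); s=np.array([c[0],-c[1]])/-c[2]; s=s*(1+p["k1"]*(s@s))
    return s*f+[p["cx"],p["cy"]]
E
python3 - <<'E'
from h import *
print(env.get_state())
Z=dict(jig=0,knob_top=.083,corner=.044,lock_end=.044,steel_block=.010,tin=0,vial=0,loupe=0)
for n in("top","scene"):
    p=env.capture(n); cv2.imwrite(f"pics/{n}1.png",p["color"]); print(n,p["xyz"],p["orientation"],p["k1"])
    for l,z in Z.items():
        for d in env.tip_of(l,p)[:2]:
            u,v=d["at"][0]*560,d["at"][1]*420; print(l,round(d["confidence"],2),[round(u),round(v)],atz(p,u,v,z).round(4))
E
```

```text
{'t': 0.0, 'qpos': array([-9.47299119e-01,  4.07961754e-02,  8.38298278e-02, -4.91772051e-04,
       -1.61551774e+00, -3.33719248e-01]), 'joint_vel': array([ 1.15273886e-03,  7.12147115e-04, -1.43968762e-03, -8.03952995e-04,
        1.93564897e-04,  5.72043468e-05]), 'joint_torque': array([ 1.19412663e-03, -3.68206573e+01,  3.47422314e+01,  6.93212181e+00,
       -5.20861024e-03, -4.18534711e-06]), 'tool_pos': array([ 0.17144734, -0.57463669,  0.23029269]), 'ee_rot': array([ 3.13983708e+00, -8.86277148e-05, -2.85179305e+00]), 'wrist_force': array([-0.83039948, -0.1829185 ,  0.21432701]), 'torque': array([0.03049693, 0.00611191, 0.05103461]), 'grip_force': 0.0, 'width': 0.9987882229493632}
top [ 0.46869379 -0.0111378   1.03686275] [ 0.06464043  0.00879101 -1.55760611] -0.0011514801971107076
jig 0.77 [287, 206] [ 0.5466 -0.0168  0.    ]
knob_top 0.6 [306, 236] [ 0.4681 -0.0643  0.083 ]
corner 0.67 [296, 213] [ 0.5265 -0.0391  0.044 ]
steel_block 0.61 [354, 235] [ 0.4721 -0.1916  0.01  ]
steel_block 0.55 [277, 186] [0.5968 0.0079 0.01  ]
tin 0.57 [379, 189] [ 0.5927 -0.2587  0.    ]
vial 0.6 [191, 166] [0.6489 0.2381 0.    ]
vial 0.32 [282, 219] [ 0.5114 -0.0047  0.    ]
loupe 0.59 [193, 218] [0.5102 0.2275 0.    ]
scene [0.196526   0.61813093 0.86749643] [ 0.75410935 -0.0181842  -2.61521744] -0.1833887597570871
jig 0.73 [279, 250] [ 0.5489 -0.0059  0.    ]
knob_top 0.6 [321, 225] [ 0.474  -0.0533  0.083 ]
knob_top 0.43 [242, 334] [0.4739 0.2571 0.083 ]
corner 0.93 [295, 231] [ 0.5293 -0.0413  0.044 ]
lock_end 0.8 [296, 244] [ 0.5091 -0.0081  0.044 ]
steel_block 0.92 [257, 244] [0.5966 0.0124 0.01  ]
steel_block 0.87 [347, 210] [ 0.4666 -0.1928  0.01  ]
tin 0.54 [312, 181] [ 0.5925 -0.2495  0.    ]
vial 0.84 [181, 312] [0.638  0.2403 0.    ]
loupe 0.59 [236, 333] [0.5136 0.2225 0.    ]
```

View pics/top1.png

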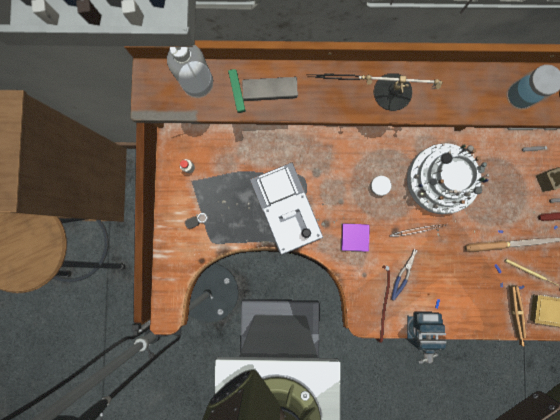

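View pics/scene1.png

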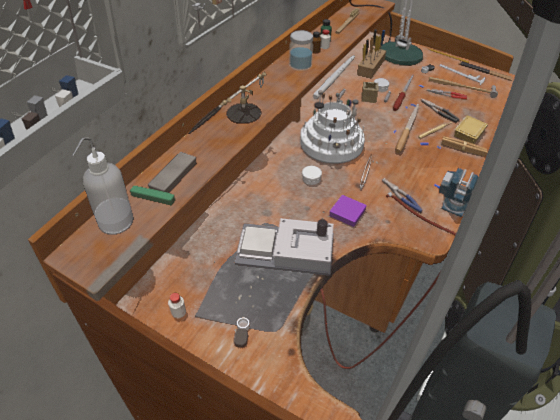

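The top view shows the jig at (288,208), with the black knob at (306,233) at the near end of the slot. The real block lies in the nest at (278,186). The purple plate at (355,237) is a look-alike. Other dark round things that could be taken for the knob are the loupe (195,220) and a small knob on the round fixture (446,158). I choose (306,233) because it sits on the steel cover. Next is a fit of the cover from depth, plus a close crop.

```bash
python3 - <<'E'
from h import *
for n,x0,x1,y0,y1 in(("top",235,345,150,265),("scene",220,350,200,285)):
    p=env.capture(n); P=[]
    for v in range(y0,y1):
        for u in range(x0,x1):
            z=p["depth"][v,u]
            if z>0:
                o,d=ray(p,u,v); P.append(o+d*z)
    P=np.array(P)
    c=P[(abs(P[:,2]-.044)<.005)]; print(n,"cover z",np.median(c[:,2]))
    (cx,cy),wh,a=cv2.minAreaRect((c[:,:2]*1000).astype(np.float32)); print("rect",cx,cy,wh,a,len(c))
    k=P[(P[:,2]>.068)&(P[:,2]<.095)]; print("knob",len(k),k.mean(0).round(4),k.min(0).round(4),k.max(0).round(4))
    b=P[(abs(P[:,2]-.029)<.005)&(P[:,0]>.55)]; print("block",cv2.minAreaRect((b[:,:2]*1000).astype(np.float32)),len(b))
    if n=="top": cv2.imwrite("pics/crop.png",cv2.resize(p["color"][150:265,235:345],None,fx=5,fy=5,interpolation=2))
E
```

```text
top cover z 0.043608977193907605
rect 502.27838134765625 -30.790977478027344 (120.10591125488281, 109.99173736572266) 22.918624877929688 1814
knob 75 [ 0.477  -0.063   0.0817] [ 0.4658 -0.0731  0.0715] [ 0.4875 -0.0515  0.0864]
block ((596.6215209960938, 9.26340103149414), (68.15608978271484, 67.83733367919922), 23.04224395751953) 698
scene cover z 0.04251683290642022
rect 500.257080078125 -31.930259704589844 (120.28531646728516, 115.1834945678711) 22.977170944213867 1762
knob 104 [ 0.4738 -0.0604  0.0781] [ 0.4633 -0.0742  0.068 ] [ 0.4866 -0.0511  0.0855]
block ((591.61181640625, 7.198066711425781), (75.50296020507812, 71.330078125), 24.48318099975586) 702
```

View pics/crop.png

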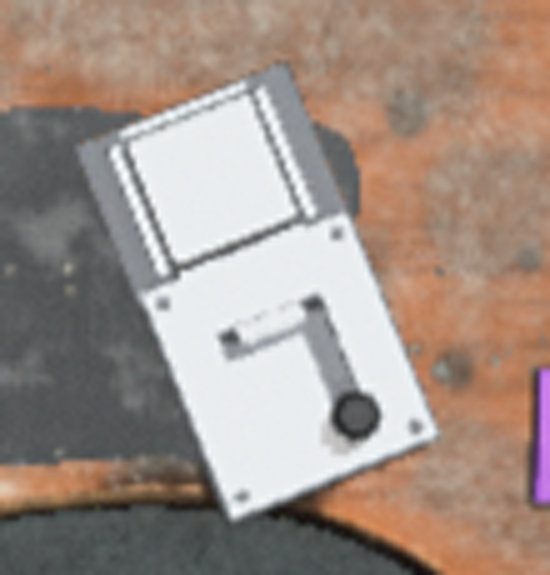

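The cover fit gives yaw 22.95° and a centre at (0.5015, -0.0312), which is jig (-45, 0). The sizes match at 120 x 110 mm and 44 mm high. That puts the knob start at about (0.4725, -0.065) and the corner at (0.528, -0.042), and both agree with the networks. In the crop the knob is at the near end of the long leg. The short leg runs to the left, which is jig +y. I approach with the fingers shut, behind the knob, with tool x along jig -x and tool y along jig +y.

Request:
{"name": "step_arm", "arguments": {"steps": [[-1, [-0.404, 0.399, 0], [0, 0, -0.111]], [-1, [-0.404, 0.399, 0], [0, 0, -0.111]], [-1, [-0.404, 0.399, 0], [0, 0, -0.111]], [-1, [-0.404, 0.399, 0], [0, 0, -0.111]], [-1, [-0.404, 0.399, 0], [0, 0, -0.111]], [-1, [-0.404, 0.399, 0], [0, 0, -0.111]], [-1, [-0.404, 0.399, 0], [0, 0, -0.111]], [-1, [-0.404, 0.399, 0], [0, 0, -0.111]]]}}

```text
t: 1.67
tool_pos: [0.3322, -0.2809, 0.2316]
ee_rot: [-3.141, 0.001, -2.741]
wrist_force: [1.8, -0.8, 0.3]
width: 0.002
grip_force: 0.0
```

Request:
{"name": "step_arm", "arguments": {"steps": [[-1, [-0.182, 0.142, 0], [0, 0, 0]], [-1, [-0.182, 0.142, 0], [0, 0, 0]], [-1, [-0.182, 0.142, 0], [0, 0, 0]], [-1, [-0.182, 0.142, 0], [0, 0, 0]], [-1, [-0.182, 0.142, 0], [0, 0, 0]], [-1, [-0.182, 0.142, 0], [0, 0, 0]], [-1, [-0.182, 0.142, 0], [0, 0, 0]], [-1, [-0.182, 0.142, 0], [0, 0, 0]]]}}

```text
t: 2.33
tool_pos: [0.4442, -0.0799, 0.2311]
ee_rot: [3.141, -0.001, -2.738]
wrist_force: [0.1, 0.2, -0.4]
width: 0.004
grip_force: 0.0
```

```bash
cat >> h.py <<'E'
def J(x,y):  # world -> jig mm
    a=np.radians(22.95); d=np.array([x,y])-[.5015,-.0312]
    return np.array([d@[np.cos(a),np.sin(a)]*1000-45, d@[-np.sin(a),np.cos(a)]*1000]).round(1)
def st():
    s=env.get_state(); a=np.radians(22.95); f=s["wrist_force"]
    print("t",round(s["t"],2),"tcp jig",J(*s["tool_pos"][:2]),"z",round(s["tool_pos"][2],4),"rot",s["ee_rot"].round(3),"F jig",(f[:2]@[[np.cos(a),-np.sin(a)],[np.sin(a),np.cos(a)]]).round(1),f[2].round(1))
E
python3 - <<'E'
from h import *
st(); p=env.capture("wrist"); cv2.imwrite("pics/w1.png",p["color"])
for d in env.tip_of("knob_top",p)[:2]:
    u,v=d["at"][0]*560,d["at"][1]*420; X=atz(p,u,v,.083); print(d["confidence"],u,v,X,J(*X[:2]))
E
```

```text
t 2.33 tcp jig [-116.7  -22.5] z 0.2311 rot [ 3.141e+00 -1.000e-03 -2.738e+00] F jig [0.2 0.1] -0.4
0.71 278.824 227.304 [ 0.47332575 -0.06969115  0.083     ] [-86.  -24.5]
0.69 108.528 232.89 [ 0.54769294 -0.22844286  0.083     ] [ -79.4 -199.6]
```

View pics/w1.png

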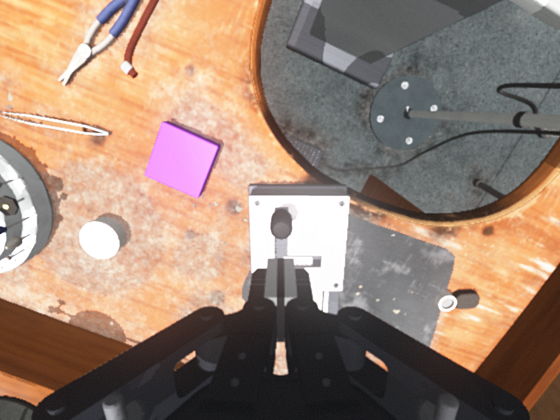

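The wrist view shows the knob at (281,222) on the cover, in line with the shut fingers, and its measured position agrees within about 4 mm. I lower the fingers behind it.

Request:
{"name": "step_arm", "arguments": {"steps": [[-1, [0, 0.001, 0.04], [0, 0, 0]], [-1, [0, 0.001, 0.08], [0, 0, 0]], [-1, [0, 0.001, 0.12], [0, 0, 0]], [-1, [0, 0.001, 0.15], [0, 0, 0]], [-1, [0, 0.001, 0.17], [0, 0, 0]], [-1, [0, 0.001, 0.17], [0, 0, 0]], [-1, [0, 0.001, 0.17], [0, 0, 0]]]}}

```text
t: 3.02
tool_pos: [0.4431, -0.0812, 0.0615]
ee_rot: [-3.141, -0.001, -2.742]
wrist_force: [-0.1, 0.2, 0.6]
width: -0.001
grip_force: 0.0
```

Request:
{"name": "step_arm", "arguments": {"steps": [[-1, [-0.004, 0, 0], [0, 0, 0]], [-1, [-0.008, 0, 0], [0, 0, 0]], [-1, [-0.012, 0, 0], [0, 0, 0]], [-1, [-0.016, 0, 0], [0, 0, 0]], [-1, [-0.02, 0, 0], [0, 0, 0]], [-1, [-0.024, 0, 0], [0, 0, 0]], [-1, [-0.028, 0, 0], [0, 0, 0]], [-1, [-0.028, 0, 0], [0, 0, 0]]]}}

```text
t: 3.68
tool_pos: [0.4701, -0.0687, 0.0612]
ee_rot: [3.141, 0.0, -2.741]
wrist_force: [-0.3, 0.4, 0.8]
width: 0.003
grip_force: 0.0
```

```bash
cat > look.py <<'E'
from h import *
st()
p=env.capture("top"); P=[]
for v in range(190,250):
    for u in range(260,335):
        z=p["depth"][v,u]
        if z>0:
            o,d=ray(p,u,v); X=o+d*z
            if .07<X[2]<.09: P.append(X)
P=np.array(P)
if len(P): print("tall pts",len(P),J(*np.median(P,0)[:2]))
for d in env.tip_of("knob_top",p)[:2]:
    X=atz(p,d["at"][0]*560,d["at"][1]*420,.083); print("top",round(d["confidence"],2),J(*X[:2]))
q=env.capture("scene")
for d in env.tip_of("knob_top",q)[:2]:
    X=atz(q,d["at"][0]*560,d["at"][1]*420,.083); print("scene",round(d["confidence"],2),J(*X[:2]))
q2=cv2.resize(q["color"][170:290,210:370],None,fx=4,fy=4); p2=cv2.resize(p["color"][150:265,235:345],None,fx=4,fy=4)
cv2.imwrite("pics/s_last.png",q2); cv2.imwrite("pics/t_last.png",p2)
E
python3 look.py
```

```text
t 3.68 tcp jig [-88.6 -22.3] z 0.0612 rot [ 3.141  0.    -2.741] F jig [-0.1  0.5] 0.8
scene 0.53 [-64.8 -10.9]
```

The scene network puts the knob near jig x -65, so it moves with the fingers (contact offset about 23 mm). I keep pushing along the leg.

Request:
{"name": "step_arm", "arguments": {"steps": [[-1, [-0.005, 0, 0], [0, 0, 0]], [-1, [-0.01, 0.001, 0], [0, 0, 0]], [-1, [-0.015, 0.001, 0], [0, 0, 0]], [-1, [-0.02, 0.002, 0], [0, 0, 0]], [-1, [-0.025, 0.002, 0], [0, 0, 0]], [-1, [-0.03, 0.002, 0], [0, 0, 0]], [-1, [-0.034, 0.002, 0], [0, 0, 0]]]}}

```text
t: 4.47
tool_pos: [0.5004, -0.0538, 0.0612]
ee_rot: [3.142, -0.0, -2.741]
wrist_force: [-1.7, -1.5, -0.5]
width: -0.001
grip_force: 1.1
```

```bash
python3 look.py
```

```text
t 4.47 tcp jig [-54.8 -20.4] z 0.0612 rot [ 3.142 -0.    -2.741] F jig [-2.2 -0.7] -0.5
scene 0.54 [-27.4 -18. ]
scene 0.5 [161.6 248.1]
```

View pics/s_last.png

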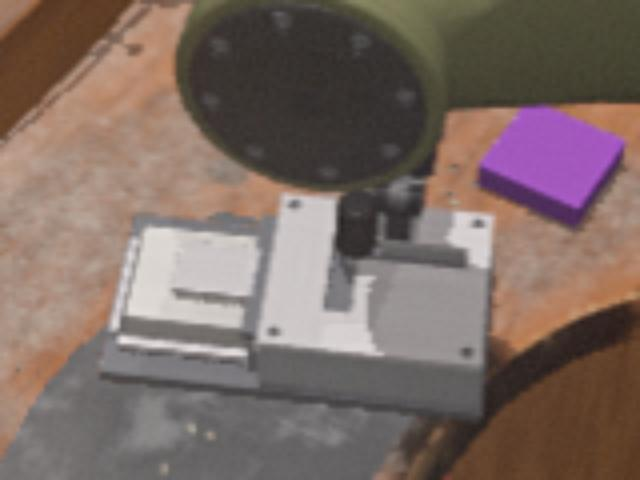

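The crop shows the knob at (357,225) close to the corner and the tongue out over the block at (215,265). I continue in 1 mm increments and watch the force.

Request:
{"name": "step_arm", "arguments": {"steps": [[-1, [-0.001, 0, 0], [0, 0, 0]], [-1, [-0.002, 0, 0], [0, 0, 0]], [-1, [-0.003, 0, 0], [0, 0, 0]], [-1, [-0.004, 0, 0], [0, 0, 0]], [-1, [-0.004, 0, 0], [0, 0, 0]]]}}

```text
t: 5.08
tool_pos: [0.5036, -0.0523, 0.0613]
ee_rot: [3.141, 0.0, -2.741]
wrist_force: [-2.1, -0.7, 0.4]
width: 0.001
grip_force: 0.8
```

Request:
{"name": "step_arm", "arguments": {"steps": [[-1, [-0.001, 0, 0], [0, 0, 0]], [-1, [-0.002, 0, 0], [0, 0, 0]], [-1, [-0.002, 0, 0], [0, 0, 0]]]}}

```text
t: 5.33
tool_pos: [0.5055, -0.0515, 0.0613]
ee_rot: [3.141, 0.0, -2.741]
wrist_force: [-1.4, 0.1, 0.2]
width: -0.0
grip_force: 0.7
```

```bash
python3 look.py
```

```text
t 5.33 tcp jig [-49.2 -20.3] z 0.0613 rot [ 3.141  0.    -2.741] F jig [-1.2  0.6] 0.2
scene 0.53 [-22.9 -18.8]
```

Request:
{"name": "step_arm", "arguments": {"steps": [[-1, [-0.001, 0, 0], [0, 0, 0]], [-1, [-0.002, 0, 0], [0, 0, 0]], [-1, [-0.002, 0, 0], [0, 0, 0]]]}}

```text
t: 5.78
tool_pos: [0.5073, -0.0509, 0.0612]
ee_rot: [3.142, -0.0, -2.741]
wrist_force: [-2.5, 0.9, 1.2]
width: -0.0
grip_force: 0.8
```

Request:
{"name": "step_arm", "arguments": {"steps": [[-1, [-0.001, 0, 0], [0, 0, 0]], [-1, [-0.001, 0, 0], [0, 0, 0]]]}}

```text
t: 5.95
tool_pos: [0.5076, -0.0508, 0.0612]
ee_rot: [3.141, -0.002, -2.741]
wrist_force: [-4.8, -0.9, 2.3]
width: -0.001
grip_force: 2.4
```

Request:
{"name": "step_arm", "arguments": {"steps": [[-1, [-0.001, 0, 0], [0, 0, 0]], [-1, [-0.001, 0, 0], [0, 0, 0]]]}}

```text
t: 6.12
tool_pos: [0.5077, -0.0508, 0.0612]
ee_rot: [3.141, -0.004, -2.741]
wrist_force: [-8.3, -2.1, 5.5]
width: 0.001
grip_force: 4.2
```

The force rose to 8 N with no further motion, so the knob is at the corner stop. I back off, go round to its -y side, and line up.

Request:
{"name": "step_arm", "arguments": {"steps": [[-1, [0.01, 0, 0], [0, 0, 0]], [-1, [0.022, 0, 0], [0, 0, 0]], [-1, [0.022, 0, 0], [0, 0, 0]], [-1, [0.022, -0.02, 0], [0, 0, 0]], [-1, [0.022, -0.038, 0], [0, 0, 0]], [-1, [0.022, -0.038, 0], [0, 0, 0]], [-1, [0, -0.038, 0], [0, 0, 0]], [-1, [-0.021, -0.038, 0], [0, 0, 0]]]}}

```text
t: 6.78
tool_pos: [0.5442, -0.0768, 0.0616]
ee_rot: [-3.141, 0.001, -2.742]
wrist_force: [0.3, -0.2, 0.5]
width: -0.0
grip_force: 0.0
```

```bash
python3 look.py
```

```text
t 6.78 tcp jig [-23.5 -58.7] z 0.0616 rot [-3.141e+00  1.000e-03 -2.742e+00] F jig [ 0.2 -0.3] 0.5
scene 0.65 [-19.8 -14.7]
scene 0.29 [-28.7  12.7]
```

View pics/s_last.png

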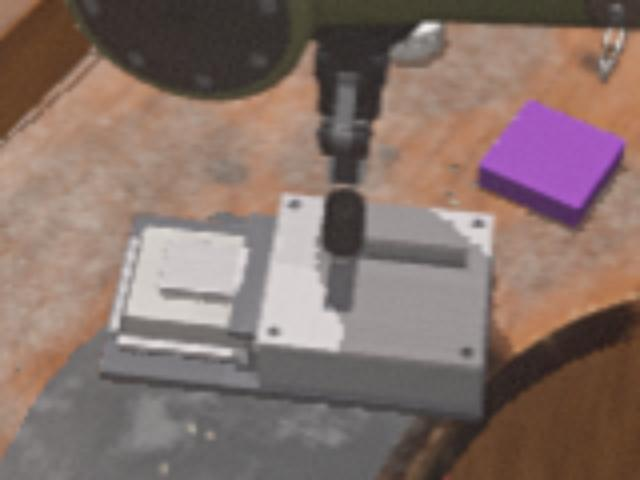

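The crop shows the knob at (345,222) at the corner, lined up with the short leg, and the fingers behind it at (347,165). I push along +y.

Request:
{"name": "step_arm", "arguments": {"steps": [[-1, [0, 0.005, 0], [0, 0, 0]], [-1, [0, 0.01, 0], [0, 0, 0]], [-1, [0, 0.015, 0], [0, 0, 0]], [-1, [0, 0.02, 0], [0, 0, 0]], [-1, [0, 0.024, 0], [0, 0, 0]], [-1, [0, 0.028, 0], [0, 0, 0]], [-1, [0, 0.032, 0], [0, 0, 0]], [-1, [0, 0.036, 0], [0, 0, 0]]]}}

```text
t: 7.65
tool_pos: [0.5289, -0.0436, 0.0614]
ee_rot: [-3.141, -0.0, -2.741]
wrist_force: [0.2, -2.2, -0.4]
width: -0.003
grip_force: 0.9
```

```bash
python3 look.py
```

```text
t 7.65 tcp jig [-24.6 -22.1] z 0.0614 rot [-3.141 -0.    -2.741] F jig [-0.7 -2.1] -0.4
scene 0.49 [-24.2   7.8]
```

Request:
{"name": "step_arm", "arguments": {"steps": [[-1, [0, 0.003, 0], [0, 0, 0]], [-1, [0, 0.006, 0], [0, 0, 0]], [-1, [0, 0.009, 0], [0, 0, 0]], [-1, [0, 0.011, 0], [0, 0, 0]], [-1, [0, 0.012, 0], [0, 0, 0]], [-1, [0, 0.013, 0], [0, 0, 0]], [-1, [0, 0.013, 0], [0, 0, 0]]]}}

```text
t: 8.43
tool_pos: [0.5242, -0.0315, 0.0613]
ee_rot: [3.141, 0.0, -2.741]
wrist_force: [0.7, -0.0, 0.4]
width: -0.001
grip_force: 0.4
```

Request:
{"name": "step_arm", "arguments": {"steps": [[-1, [0, 0.001, 0], [0, 0, 0]], [-1, [0, 0.002, 0], [0, 0, 0]], [-1, [0, 0.002, 0], [0, 0, 0]]]}}

```text
t: 8.68
tool_pos: [0.5234, -0.0298, 0.0613]
ee_rot: [3.142, 0.0, -2.741]
wrist_force: [0.9, -1.3, 0.5]
width: 0.001
grip_force: 0.6
```

```bash
python3 look.py
```

```text
t 8.68 tcp jig [-24.3  -7.3] z 0.0613 rot [ 3.142  0.    -2.741] F jig [ 0.3 -1.6] 0.5
scene 0.56 [-22.7  20.1]
```

Request:
{"name": "step_arm", "arguments": {"steps": [[-1, [0, 0.001, 0], [0, 0, 0]], [-1, [0, 0.002, 0], [0, 0, 0]], [-1, [0, 0.002, 0], [0, 0, 0]]]}}

```text
t: 9.13
tool_pos: [0.5225, -0.0281, 0.0613]
ee_rot: [3.142, -0.0, -2.741]
wrist_force: [1.3, -1.3, 0.9]
width: 0.001
grip_force: 0.7
```

Request:
{"name": "step_arm", "arguments": {"steps": [[-1, [0, 0.001, 0], [0, 0, 0]], [-1, [0, 0.002, 0], [0, 0, 0]], [-1, [0, 0.002, 0], [0, 0, 0]]]}}

```text
t: 9.38
tool_pos: [0.5223, -0.0275, 0.0614]
ee_rot: [-3.139, 0.0, -2.741]
wrist_force: [4.4, -7.0, -1.7]
width: 0.001
grip_force: 4.4
```

The force rose to 8 N and motion stopped, so the knob is at the closed end. I back off and lift.

Request:
{"name": "step_arm", "arguments": {"steps": [[-1, [0, -0.01, 0], [0, 0, 0]], [-1, [0, -0.03, 0], [0, 0, 0]], [-1, [0, -0.03, -0.03], [0, 0, 0]], [-1, [0, -0.05, -0.07], [0, 0, 0]], [-1, [0, -0.09, -0.11], [0, 0, 0]], [-1, [0, -0.13, -0.14], [0, 0, 0]], [-1, [0, -0.17, -0.15], [0, 0, 0]], [-1, [0, -0.2, -0.15], [0, 0, 0]]]}}

```text
t: 10.05
tool_pos: [0.5968, -0.2017, 0.2131]
ee_rot: [-3.14, 0.005, -2.739]
wrist_force: [1.8, 0.9, 1.3]
width: 0.003
grip_force: 0.0
```

```bash
python3 look.py; python3 -c "
import cv2,numpy as np
a=cv2.imread('pics/s_last.png');b=cv2.imread('pics/t_last.png')
h=460;cv2.imwrite('pics/fin.png',cv2.resize(np.hstack([cv2.copyMakeBorder(a,0,max(0,b.shape[0]-a.shape[0]),0,0,0)[:h],b[:h]]),(800,340)))"
```

```text
t 10.05 tcp jig [ -23.7 -194.2] z 0.2131 rot [-3.14   0.005 -2.739] F jig [2.  0.1] 1.3
scene 0.62 [-20.5  19.9]
```

View pics/fin.png

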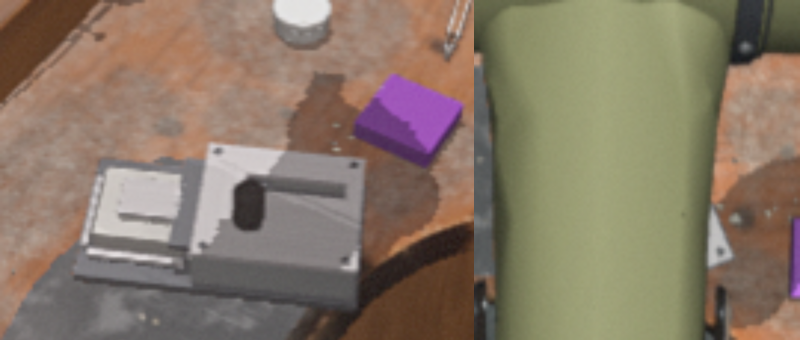

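The picture shows the knob at (248,205) on the short leg's far side, with the tongue over the block. I check its position by depth, the same way as at the start.

```bash
python3 - <<'E'
from h import *
p=env.capture("scene"); P=[]
for v in range(200,285):
    for u in range(220,350):
        z=p["depth"][v,u]
        if z>0:
            o,d=ray(p,u,v); X=o+d*z
            if .068<X[2]<.095: P.append(X)
P=np.array(P); print(len(P),J(*P.mean(0)[:2]),"ref start",J(.4738,-.0604))
for l,z in dict(tin=0,vial=0,loupe=0,steel_block=.01).items():
    for d in env.tip_of(l,p)[:1]: print(l,atz(p,d["at"][0]*560,d["at"][1]*420,z).round(4))
# predicted knob top vs dark blob
for y in (16,20,22):
    a=np.radians(22.95); j=np.array([22,y])/1000
    w=np.array([.5015,-.0312])+[np.cos(a)*j[0]-np.sin(a)*j[1],np.sin(a)*j[0]+np.cos(a)*j[1]]
    print(y,proj(p,[*w,.083]))
cv2.imwrite("pics/k.png",cv2.resize(p["color"][210:260,270:330],None,fx=10,fy=10,interpolation=cv2.INTER_NEAREST))
E
```

```text
108 [-24.9  26.3] ref start [-81.9 -16.1]
tin [ 0.5925 -0.2405 -0.    ]
vial [0.6456 0.2412 0.    ]
loupe [ 0.5054  0.2157 -0.    ]
steel_block [0.5936 0.0096 0.01  ]
16 [293.68881242 230.86950024]
20 [293.48092158 232.26728631]
22 [293.37656226 232.96886163]
```

View pics/k.png

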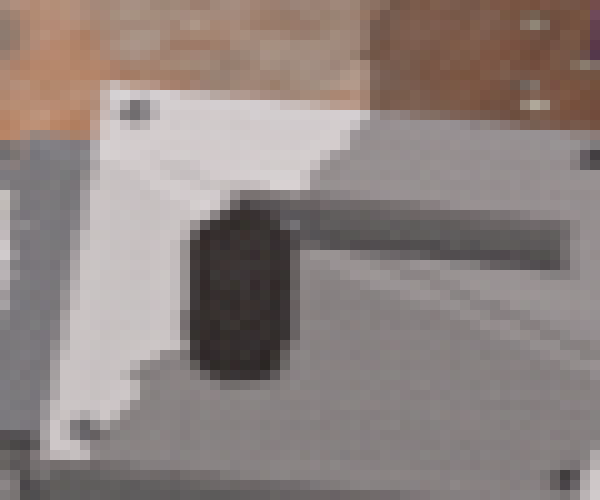

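By depth the knob has shifted 42 mm along +y from its start, so it is at the closed end; the close crop shows it at (240,290). The hand touches nothing, so I hand the job in.

```bash
python3 -c "
from rig import env
print(env.close_job())"
```

```text
the job is handed in; nothing more can be done
None
```

The block is locked in its jig: I pushed the knob to the corner and then sideways to the closed end, confirmed by the force at both stops and a depth check, and handed the job in at about 10 s with the hand clear; the bystanders were never touched.

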